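Unlock the handlamp dock by feel and set the lamps out

TASK

The handlamps are locked on their charging dock. Turn the dock's knob slowly clockwise until you feel it fall into its hidden notch, which draws the lock back; then lift off every lamp that is there and stand it upright, wholly on the grey mat. When all are on the mat, turn the knob back anticlockwise to its stop so that the empty dock is locked again, and leave the other things on the bench where they are.

Things in the scene. Friction and masses are not known exactly. Their poses are not given: they have to be found in the camera images.
- knob (a joint): angle of the lock knob, rad: 0 at its anticlockwise stop (locked), growing clockwise seen from above, to a stop at 2.9; starts between 0 and 0.25. Rubbing friction 0.03 to 0.1 N m. One hidden notch has its centre somewhere between 0.9 and 2.4, elsewhere every time, and is felt within about 0.35 rad of its centre
- turret_top (a point): middle of the turret's top, 104 mm up, under the knob. How the notch feels: the turning torque first dips, pulling the knob on (0.2 to 0.4 N m), is zero at the notch's centre (0.07 rad of play each way), then rises to 0.3 to 0.5 N m against turning on, or back; forced through, it rides out and locks again. Let go inside the notch, the knob centres itself and stays
- knob_grip (a point): centre of the knob's black wing grip, on the knob's upright axis, 130 mm above the bench; wing 60 mm long, 14 mm thick, 30 mm high (15 mm above and below this point). The x axis lies along the wing and turns with it, z up; the white pointer is at its -x end and faces the dock's front at angle 0
- dock: charging dock, fixed: grey plate 130 (x) by 377 (y) by 14 mm; origin on the bench below the middle, x to its back, y along the row. Blue turret 84 mm square, 104 mm high, at (0, -150 mm), the knob on top. Lamp bays at y = -40, +50, +140 mm, x = 0, where lamps stand on the plate (underside at z = 14 mm) between black dividers and a front lip 8 mm high
- bar_mid (a point): middle of the steel lock bar along the dock's back as it starts (a fixed point). Its red tongues (top at z = 33 mm) reach over the lamps' lugs while locked: a lamp then rises only 3 mm or so. In the notch the bar slides 10 mm towards the turret and frees them. A lamp comes off straight up; raised 35 mm it is clear of everything on the dock
- mat: flat grey plastic mat with a yellow stripe near each end, 170 (x) by 300 (y) by 6 mm, 1.5 kg, lying loose on the bench; origin under its centre
- glue_bottle: small blue glue bottle with a black cap, 35 mm wide, 76 mm tall: bystander; origin under its centre
- micrometer: green micrometer, 155 mm: bystander
- lamp_a_mid (a point): yellow handlamp, 128 mm tall, 0.3 to 0.65 kg; point on its axis, 64 mm above its underside; z up, x to its back, y along the handle. Round body 54 mm; foot 60 (x) by 66 by 18 mm with a 12 mm wide steel lug at the back, out to x = 51 mm. Handle: level black bar 14 mm thick (x), 14 mm high, 60 mm long, centred 57 mm above this point, 30 mm free below it. May be absent
- lamp_b_mid (a point): orange handlamp, 128 mm tall, 0.3 to 0.65 kg; point on its axis, 64 mm above its underside; z up, x to its back, y along the handle. Round body 54 mm; foot 60 (x) by 66 by 18 mm with a 12 mm wide steel lug at the back, out to x = 51 mm. Handle: level black bar 14 mm thick (x), 14 mm high, 60 mm long, centred 57 mm above this point, 30 mm free below it. May be absent
- lamp_c_mid (a point): green handlamp, 128 mm tall, 0.3 to 0.65 kg; point on its axis, 64 mm above its underside; z up, x to its back, y along the handle. Round body 54 mm; foot 60 (x) by 66 by 18 mm with a 12 mm wide steel lug at the back, out to x = 51 mm. Handle: level black bar 14 mm thick (x), 14 mm high, 60 mm long, centred 57 mm above this point, 30 mm free below it. May be absent

How it is judged (in metres and radians):
On the way, in this order (a step that is already met when the one before it is completed fails the run):
1. the knob has been turned clockwise, well away from its locked stop (value of joint knob above 0.6 rad), for 0.2 s.
2. every lamp that was on the dock stands upright on the mat (x of lamp_a_mid in the frame of mat between -0.07 and 0.07 m and y of lamp_a_mid in the frame of mat between -0.13 and 0.13 m and z of lamp_a_mid in the frame of mat between 0.06 and 0.08 m and angle between each of lamp_a_mid, lamp_b_mid, lamp_c_mid's own z axis and vertical below 0.15 rad and x of lamp_b_mid in the frame of mat between -0.07 and 0.07 m and y of lamp_b_mid in the frame of mat between -0.13 and 0.13 m and z of lamp_b_mid in the frame of mat between 0.06 and 0.08 m and x of lamp_c_mid in the frame of mat between -0.07 and 0.07 m and y of lamp_c_mid in the frame of mat between -0.13 and 0.13 m and z of lamp_c_mid in the frame of mat between 0.06 and 0.08 m), for 0.2 s.
At the end, for the whole second after the job is handed in: every lamp that was there stands upright (within 0.15 rad) on the mat, its centre at least 20 mm inside each edge of the mat, and the knob is back within 0.12 rad of its anticlockwise stop (all of step 2 and value of joint knob below 0.12 rad); the robot touches nothing.
It fails at once if the blue glue bottle or the micrometer is moved by more than 40 mm (distance of any of glue_bottle, micrometer from where it was at the start of the episode above 0.04 m).
Of lamp_a, lamp_b, lamp_c only 2 to 3 are there at a start; the rules pass over those that are not, and their reading is None.
At some moment in a run one of mat may be knocked a few centimetres aside while the robot is not near it.
Once in a run the grip may slacken for a moment while it holds something.
It also fails if it takes over 210 s, if anything falls off the work surface, if the arm or the gripper's body presses on something with over 40 N, if the wrist force passes 120 N, or if a joint passes its speed limit or range.

ROBOT

A 6-joint arm with a two-finger parallel gripper is mounted at the origin on the work surface; the furniture and walls round the work are solid. World frame = base frame: x ahead of the robot, y to its left, z up, the work surface at z = 0. Lengths are in m, angles in degrees, forces in N, time in s.
With the tool pointing down it reaches from about 0.375 to 0.9 m from the base axis. Payload 3.1 kg.
Tool frame: the origin (TCP) lies at the very end of the fingers, on their centre line; the grasp point (between the pads) lies 19 mm behind it (bot.hold_point_z is the z of the grasp point in the tool frame, in m); z points along the fingers, y is the line along which they close (so a half turn about z gives the same grasp; the last joint's range is limited). The gripper opens to 87 mm and grips with 3 to 60 N. Pads are 19 mm wide; open, the fingers measure 117 mm over their backs; the gripper's body (75 mm by 190 mm) begins 51 mm behind the grasp point.
Start: joints at [-74.055, 30.224, 82.088, -0, 67.689, -10.227], TCP at [0.276, -0.561, 0.223] pointing down, gripper open.
Joint ranges: [-176.69, 176.69], [-43.24, 126.21], [12.49, 139.97], [-82, 262], [0, 151.66], [-163.58, 163.58]. Speed limits (degrees/s): [159.86, 159.86, 180, 180, 180, 180].

INTERFACE

Orientations are given as a 3x3 rotation matrix whose columns are the frame's x, y, z axes.
In Python, from rig import bot, capture, camera_model gives the robot as it stands.
- The arm moves only by the tool apply_moves, never from a script. Its argument "plan" is text: rows parted by semicolons, each of 6 numbers parted by spaces: the shift along the tool's x, y, z in units of 0.05 m (1.0 is 0.05 m), then the turn, a rotation vector about the tool's x, y, z in units of 360 degrees (1.0 is 360 degrees). In form: dx dy dz ax ay az; .... A call has 1 to 10 rows; each row shifts and turns the commanded pose from where the row before left it, along the tool's axes as they then stand; what a row does not reach is not made up. A row lasts 1/12 s, in which the tool goes at most 41.7 mm and 7.16 degrees, less where a joint would pass 70% of its speed; a pose out of reach is approached as far as the arm can. A call with a number of a shift or a turn outside -1 to 1 is refused whole. A call with a gripper value outside its range is refused whole. "gripper" is the gripper command: -1 is shut, 1 is fully open, values between are in proportion, set as the call begins (left out, the last holds). The fingers move at their own pace and stop on an object; the grip force is fixed at half the most. Time passes only in rows, so rows that do not move let the fingers close. It gives the time, the measured TCP pose, the force, the opening and the grip force at its end, in the units of the state.
- bot.read_state(): the state, without advancing time (a new reading comes with each control period).
- capture(name): name is "side" or "top"; returns the picture (400x640x3 uint8, red, green, blue); there is no depth.
- camera_model(name): a dict with "vertical_fov" (degrees; the focal length in pixels is half the picture's height over the tangent of half this angle, whatever the lens; pixels are square), "cx", "cy" (the principal point, pixels), "position" and "rotation" of the camera in the world. Camera axes: x right, y down, z forward; pixel columns grow to the right and rows downward; lengths in m; the calibration is good to about 2 mm. A picture is of the moment at which its call begins. camera_model takes no time and is no camera call.
- bot.hand_in(): hands the job in; it is judged then, once.
The state is a dict: "time_s": time; "joint_positions": joint angles; "qvel": joint speeds; "tau": joint torques, N m; "position": TCP position; "tcp_rot": TCP orientation; "force": force on the tool from outside, world axes, zero at the start; "moment": the same for the moment, N m; "opening": opening from 0.0 (shut) to 1.0 (fully open); "grasp_force": force on a finger pad.
Only numpy, scipy, OpenCV 4.12 (cv2) and the standard library are available. Lean on these libraries where they do the work, as an engineer would, in place of code of your own. Each camera call takes 0.05 s, during which the arm holds its last target. There are 200 camera calls.

## Working session

There is one attempt and no reset: what is moved stays moved. The work goes in short steps, Python scripts to look and compute and a tool call to move; the robot and the scene stay as the last step left them, time stands still between calls to the robot, and variables do not carry over. Pictures are saved under pics/ and viewed, at most 14 in all, crops included, and the job is handed in when it is done.

Besides the shell and the picture viewer there is one more tool, called after "Request:" by a JSON object that holds its "api" and its "payload". apply_moves: Moves the arm, as the interface text tells. Its arguments: {"type":"object","properties":{"plan":{"type":"string"},"gripper":{"type":"number"}},"required":["plan"]}

```bash
mkdir -p pics; ls; python3 - <<'E'
from rig import bot,capture,camera_model
import cv2,numpy as np
for n in ("top","side"):
    cv2.imwrite(f"pics/{n}0.png",cv2.cvtColor(capture(n),cv2.COLOR_RGB2BGR)); print(n,camera_model(n))
s=bot.read_state();print(s["position"],s["tcp_rot"],s["force"],bot.hold_point_z)
E
```

```text
pics
top {'vertical_fov': 55.29431767229674, 'cx': 321.4586455342394, 'cy': 198.10909712983235, 'position': array([0.23361706, 0.09185304, 1.204743  ]), 'rotation': array([[-0.0179352 , -0.98767082,  0.15551426],
       [-0.99943074,  0.02215492,  0.02544323],
       [-0.02857495, -0.1549694 , -0.98750593]])}
side {'vertical_fov': 44.9750896746889, 'cx': 327.4842047769975, 'cy': 203.60909814696257, 'position': array([ 0.50409481, -1.15828212,  0.98996149]), 'rotation': array([[ 0.99658609,  0.0483669 , -0.06690903],
       [ 0.08254084, -0.56618376,  0.82013594],
       [ 0.00178462, -0.82285879, -0.5682431 ]])}
[ 0.27550975 -0.56025217  0.22167475] [[ 8.97476597e-01  4.41061736e-01 -5.49966720e-04]
 [ 4.41061942e-01 -8.97474637e-01  1.90767373e-03]
 [ 3.47820704e-04 -1.95466192e-03 -9.99998029e-01]] [-0.3476147  -0.84847742  0.11126746] -0.0187
```

View pics/top0.png

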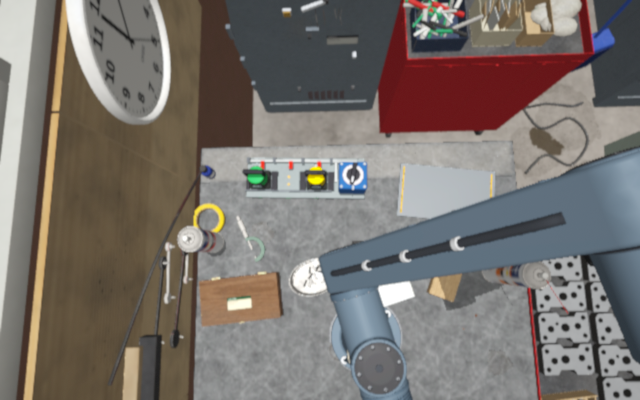

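View pics/side0.png

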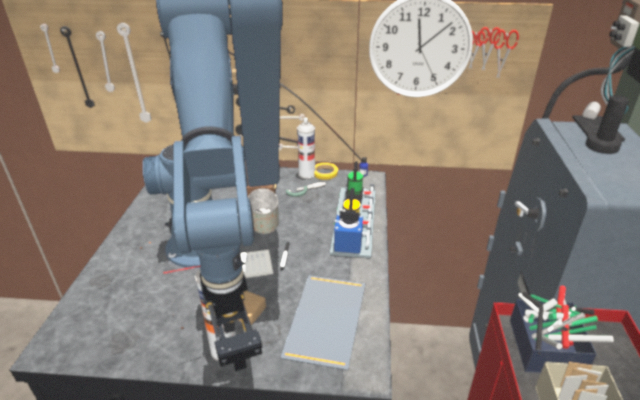

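Top view: the green lamp is at (258,175), the yellow lamp at (316,176), and the bay between them at (290,178) is empty. The turret and knob are at (352,176), and the mat covers (400–494,165–217). The glue bottle is at (207,172) and the micrometer near (250,238). The side view agrees.

```bash
cat > h.py <<'E'
from rig import bot,capture,camera_model
import cv2,numpy as np
def ray(n,u,v,z):
    m=camera_model(n);f=200/np.tan(np.radians(m["vertical_fov"]/2))
    d=m["rotation"]@np.array([(u-m["cx"])/f,(v-m["cy"])/f,1]);p=m["position"]
    return (p+d*(z-p[2])/d[2])
def proj(n,P):
    m=camera_model(n);f=200/np.tan(np.radians(m["vertical_fov"]/2))
    c=m["rotation"].T@(np.array(P)-m["position"]);return c[:2]/c[2]*f+[m["cx"],m["cy"]]
def crop(n,img,x0,y0,x1,y1,k):
    cv2.imwrite(n,cv2.cvtColor(cv2.resize(img[y0:y1,x0:x1],None,fx=k,fy=k,interpolation=cv2.INTER_CUBIC),cv2.COLOR_RGB2BGR))
E
python3 - <<'E'
from h import *
a=capture("top");crop("pics/t1.png",a,240,150,380,205,5)
b=capture("side");crop("pics/s1.png",b,320,160,390,262,5)
h=cv2.cvtColor(a,cv2.COLOR_RGB2HSV)
for n,lo,hi in(("blue",(100,150,60),(120,255,255)),("green",(50,150,60),(75,255,255)),("yellow",(22,170,120),(33,255,255)),("red",(0,180,120),(6,255,255)),("stripe",(15,60,120),(33,255,255)),("matgrey",(100,25,110),(118,70,190))):
    k=cv2.inRange(h,lo,hi);k[:,:190]=0;k[:145]=0;k[230:]=0
    N,_,st,ce=cv2.connectedComponentsWithStats(k)
    for i in range(1,N):
        if st[i,4]>7: print(n,st[i],ce[i].round(1))
E
```

```text
blue [340 163  26  30 259] [352.4 181. ]
blue [203 167   9   8  37] [207.6 171.4]
green [252 167   9   3  21] [255.8 168.1]
green [248 174  19  11 167] [256.8 178.4]
yellow [311 167  11   4  31] [316.  168.7]
yellow [307 174  18  11 152] [315.5 179.1]
yellow [194 205  31  25 182] [211.4 215.1]
red [262 162   2   6  12] [262.5 164.5]
red [290 162   2   6  11] [290.5 164.7]
red [318 163   3   3   8] [318.9 164.1]
stripe [309 166  14   5  54] [315.7 168.5]
stripe [400 166   5  46  89] [402.1 188.9]
stripe [307 174  18  11 162] [315.2 178.9]
stripe [490 174   3  24  49] [490.8 185.5]
stripe [193 203  32  27 384] [209.2 214.7]
matgrey [ 398  148  242   82 8949] [561.9 201. ]
matgrey [364 161   4  29  30] [366.7 174.5]
matgrey [338 163   6  32  36] [338.6 180.1]
matgrey [502 189  18   6  18] [510.5 191.2]
matgrey [351 193  14   2  14] [357.5 193.9]
matgrey [493 195   8   3  10] [496.5 196. ]
```

View pics/t1.png

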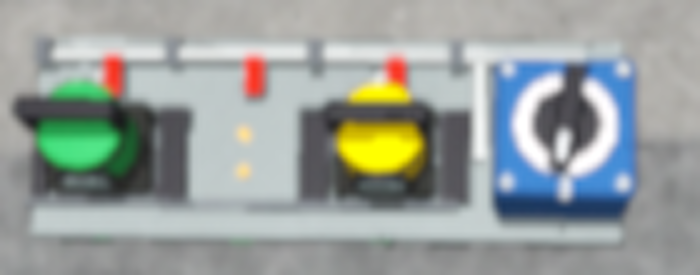

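View pics/s1.png

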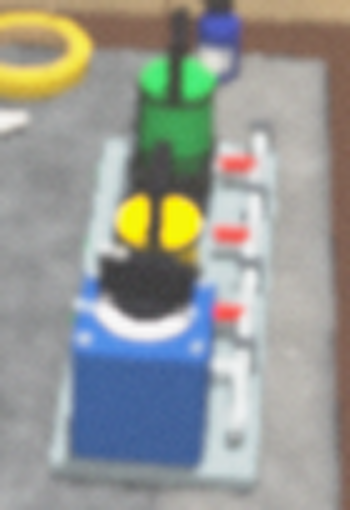

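```bash
python3 - <<'E'
from h import *
c=lambda x,y:((x+.5)/5+240-.5,(y+.5)/5+150-.5)
P=lambda n,x,y,z:print(n,ray("top",*c(x,y),z).round(4))
for n,x,y in(("BL",38,40),("FL",32,236),("FR",622,240),("BR",622,42)):P(n,x,y,.014)
for n,x,y in(("tBL",497,61),("tBR",633,61),("tFR",637,202),("tFL",495,202),("s1",508,68),("s2",625,68),("s3",623,183),("s4",505,183),("disc",566,125)):P(n,x,y,.104)
P("wb",574,68,.145);P("wf",561,160,.145)
P("gh1",15,108,.142);P("gh2",122,112,.142);P("yh1",327,112,.142);P("yh2",432,114,.142)
for n,u,v in(("m1",400,165),("m2",495,172),("m3",493,218),("m4",398,214)):print(n,ray("top",u,v,.006).round(4))
q=lambda n,x,y,z:print("side",n,ray("side",x/5+320-.4,y/5+160-.4,z).round(4))
q("tFR",75,355,.104);q("tBR",212,358,.104);q("BR",250,482,.014);q("FR",55,472,.014);q("scr",84,338,.104);q("scr2",196,345,.104)
q("disc",147,290,.106)
for n,u,v in(("m1",313,277),("m2",364,283),("m3",349,365),("m4",285,358)):print("side",n,ray("side",u,v,.006).round(4))
b=capture("side");crop("pics/s2.png",b,275,265,375,375,5)
E
```

```text
BL [0.559  0.3601 0.014 ]
FL [0.4307 0.3623 0.014 ]
FR [ 0.4198 -0.0115  0.014 ]
BR [ 0.548 -0.016  0.014]
tBL [0.5146 0.0663 0.104 ]
tBR [ 0.5125 -0.0139  0.104 ]
tFR [ 0.4279 -0.0132  0.104 ]
tFL [0.4298 0.0696 0.104 ]
s1 [0.5101 0.0599 0.104 ]
s2 [ 0.5084 -0.009   0.104 ]
s3 [ 0.4394 -0.0054  0.104 ]
s4 [0.441  0.0635 0.104 ]
disc [0.4749 0.0268 0.104 ]
wb [0.4989 0.0236 0.145 ]
wf [0.4458 0.0326 0.145 ]
gh1 [0.4841 0.344  0.142 ]
gh2 [0.4803 0.2823 0.142 ]
yh1 [0.4774 0.1648 0.142 ]
yh2 [0.4748 0.105  0.142 ]
m1 [ 0.5241 -0.1309  0.006 ]
m2 [ 0.4939 -0.4293  0.006 ]
m3 [ 0.3477 -0.4103  0.006 ]
m4 [ 0.3665 -0.1168  0.006 ]
side tFR [ 0.4326 -0.0191  0.104 ]
side tBR [ 0.5142 -0.0151  0.104 ]
side BR [ 0.5415 -0.021   0.014 ]
side FR [ 0.4214 -0.0218  0.014 ]
side scr [ 0.4369 -0.002   0.104 ]
side scr2 [ 0.5044 -0.0032  0.104 ]
side disc [0.4725 0.0473 0.106 ]
side m1 [ 0.3772 -0.1199  0.006 ]
side m2 [ 0.527  -0.1323  0.006 ]
side m3 [ 0.4967 -0.4175  0.006 ]
side m4 [ 0.3395 -0.4103  0.006 ]
```

View pics/s2.png

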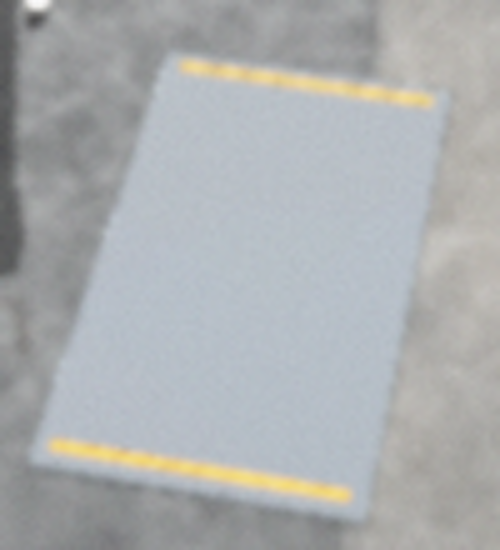

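```bash
cat >> h.py <<'E'
def yaw(): R=bot.read_state()["tcp_rot"];return np.degrees(np.arctan2(R[1,0],R[0,0]))
def go(p,yw=None):
    s=bot.read_state();R=s["tcp_rot"];d=R.T@(np.array(p)-s["position"])/.05
    print("pos",s["position"].round(4),"yaw",yaw().round(2),"tilt",R[:2,2].round(4),"j",np.round(s["joint_positions"],1),"t",round(s["time_s"],1))
    print("F",s["force"].round(2),"M",s["moment"].round(3),"open",round(s["opening"],3),"gf",round(s["grasp_force"],2))
    dy=None if yw is None else -((yw-yaw()+180)%360-180)/360
    print("tool units",d.round(3),"az",dy)
E
python3 - <<'E'
from h import *
c=lambda x,y:((x+.5)/5+240-.5,(y+.5)/5+150-.5)
print("yel",ray("top",*c(378,128),.098),"green",ray("top",*c(78,125),.098))
for n,p in (("yel",(161,221)),("gre",(177,78))): print(n,ray("side",p[0]/5+319.6,p[1]/5+159.6,.098))
# mat from contour in side
b=capture("side")[265:375,275:375];h=cv2.cvtColor(b,cv2.COLOR_RGB2HSV)
g=h[30:80,40:60].reshape(-1,3);print(g.mean(0),h[100:108,:5].reshape(-1,3).mean(0))
k=cv2.inRange(h,(95,25,140),(118,90,255))|cv2.inRange(h,(10,80,100),(35,255,255))
k=cv2.morphologyEx(k,cv2.MORPH_OPEN,np.ones((3,3)))
q=max(cv2.findContours(k,0,2)[0],key=cv2.contourArea);q=cv2.approxPolyDP(cv2.convexHull(q),3,True)[:,0]+[275,265]
W=np.array([ray("side",*p,.006) for p in q]);print(q.tolist(),W.round(4).tolist(),cv2.minAreaRect((W[:,:2]*1000).astype(np.float32)))
go((.473,.0265,.2),170.4)
E
```

```text
yel [0.47706538 0.13769333 0.098     ] green [0.48322127 0.31652592 0.098     ]
yel [0.47784011 0.13470539 0.098     ]
gre [0.48179315 0.31436504 0.098     ]
[104.628  20.343 199.189] [100.1     4.775 147.35 ]Traceback (most recent call last):
  File "<stdin>", line 10, in <module>
ValueError: max() iterable argument is empty
```

Request:
{"api": "apply_moves", "payload": {"plan": "0 0 0 0 0 -0.0195;0 0 0 0 0 -0.0195;0 0 0 0 0 -0.0195;0 0 0 0 0 -0.0195;0 0 0 0 0 -0.0195;0 0 0 0 0 -0.0195;0 0 0 0 0 -0.0195;0 0 0 0 0 -0.0195;0 0 0 0 0 -0.0195;0 0 0 0 0 -0.0195"}}

```text
time_s: 1.13
position: [0.2757, -0.5608, 0.2225]
tcp_rot: [[-0.117, 0.993, -0.0], [0.993, 0.117, 0.0], [0.0, -0.0, -1.0]]
force: [0.2, 0.2, -0.4]
opening: 0.999
grasp_force: 0.0
```

```bash
cat >> h.py <<'E'
def mat():
    b=capture("side");h=cv2.cvtColor(b,cv2.COLOR_RGB2HSV)
    k=cv2.inRange(h,(98,13,150),(112,60,255))|cv2.inRange(h,(10,80,100),(35,255,255))
    k[:250]=0;k[:,385:]=0;k[:,:255]=0
    k=cv2.morphologyEx(k,cv2.MORPH_OPEN,np.ones((3,3)))
    q=max(cv2.findContours(k,0,2)[0],key=cv2.contourArea)
    q=cv2.convexHull(q)[:,0]
    W=np.array([ray("side",*p,.006) for p in q])
    r=cv2.minAreaRect((W[:,:2]*1000).astype(np.float32));print("mat",r);return r
E
python3 - <<'E'
from h import *
mat()
go((.473,.0265,.2),170.4)
E
```

```text
mat ((426.5733337402344, -273.87176513671875), (289.3677062988281, 170.3916778564453), 83.1929931640625)
pos [ 0.2756 -0.5608  0.2224] yaw 96.94 tilt [-0.0002  0.0002] j [-74.1  30.2  82.1  -0.   67.7 -81. ] t 1.2
F [-0.53 -0.08  0.96] M [ 0.066 -0.124 -0.013] open 0.997 gf 0.0
tool units [11.183  5.339  0.45 ] az -0.20404367879131308
```

Request:
{"api": "apply_moves", "payload": {"plan": "0 0 0 0 0 -0.0195;0 0 0 0 0 -0.0195;0 0 0 0 0 -0.0195;0 0 0 0 0 -0.0195;0 0 0 0 0 -0.0195;0 0 0 0 0 -0.0195;0 0 0 0 0 -0.0195;0 0 0 0 0 -0.0195;0 0 0 0 0 -0.0195;0 0 0 0 0 -0.0195"}}

```text
time_s: 2.02
position: [0.2757, -0.5608, 0.2225]
tcp_rot: [[-0.973, 0.229, -0.0], [0.229, 0.973, 0.0], [0.0, 0.0, -1.0]]
force: [0.4, 0.3, 0.5]
opening: 0.997
grasp_force: 0.0
```

```bash
python3 - <<'E'
from h import *
go((.473,.0265,.2),170.4)
E
```

```text
pos [ 0.2757 -0.5608  0.2225] yaw 166.77 tilt [-0.      0.0002] j [ -74.1   30.2   82.1    0.    67.7 -150.8] t 2.0
F [0.4  0.28 0.49] M [ 0.103 -0.156  0.07 ] open 0.997 gf 0.0
tool units [-1.153 12.337  0.452] az -0.010094313224025342
```

Request:
{"api": "apply_moves", "payload": {"plan": "-0.058 0.617 0 0 0 -0.001;-0.058 0.617 0 0 0 0;-0.058 0.617 0 0 0 0;-0.058 0.617 0 0 0 0;-0.058 0.617 0 0 0 0;-0.058 0.617 0 0 0 0;-0.058 0.617 0 0 0 0;-0.058 0.617 0 0 0 0;-0.058 0.617 0 0 0 0;-0.058 0.617 0 0 0 0"}}

```text
time_s: 2.85
position: [0.3742, -0.2656, 0.2227]
tcp_rot: [[-0.973, 0.229, 0.0], [0.229, 0.973, -0.0], [-0.0, -0.0, -1.0]]
force: [-0.4, 1.3, 0.6]
opening: 1.001
grasp_force: 0.0
```

Request:
{"api": "apply_moves", "payload": {"plan": "-0.058 0.617 0 0 0 0;-0.058 0.617 0 0 0 0;-0.058 0.617 0 0 0 0;-0.058 0.617 0 0 0 0;-0.058 0.617 0 0 0 0;-0.058 0.617 0 0 0 0;-0.058 0.617 0 0 0 0;-0.058 0.617 0 0 0 0;-0.058 0.5 0 0 0 -0.005;0 0 0 0 0 -0.005"}}

```text
time_s: 3.68
position: [0.4618, -0.0044, 0.2228]
tcp_rot: [[-0.987, 0.162, 0.002], [0.162, 0.987, 0.001], [-0.001, 0.002, -1.0]]
force: [0.4, -0.6, 0.7]
opening: 1.0
grasp_force: 0.0
```

```bash
python3 - <<'E'
from h import *
go((.473,.0265,.118),170.4)
E
```

```text
pos [ 0.4618 -0.0044  0.2228] yaw 170.7 tilt [0.0015 0.0015] j [-1.450e+01  1.760e+01  1.048e+02  1.000e-01  5.750e+01 -9.530e+01] t 3.7
F [ 0.44 -0.63  0.71] M [ 0.082 -0.133  0.006] open 1.0 gf 0.0
tool units [-0.119  0.644  2.098] az 0.0008358332532135964
```

Request:
{"api": "apply_moves", "payload": {"plan": "-0.06 0.32 0 0 0 0;-0.06 0.32 0 0 0 0;0 0 0.4 0 0 0;0 0 0.4 0 0 0;0 0 0.4 0 0 0;0 0 0.3 0 0 0;0 0 0.3 0 0 0;0 0 0.15 0 0 0;0 0 0.13 0 0 0;0 0 0 0 0 0"}}

```text
time_s: 4.52
position: [0.4715, 0.0225, 0.1178]
tcp_rot: [[-0.986, 0.166, -0.002], [0.166, 0.986, 0.0], [0.002, 0.0, -1.0]]
force: [-0.2, -0.1, 1.0]
opening: 0.999
grasp_force: 0.0
```

```bash
python3 - <<'E'
from h import *
crop("pics/t2.png",capture("top"),310,150,380,205,8)
crop("pics/s3.png",capture("side"),310,180,400,262,7)
go((.473,.0265,.118),170.4)
E
```

```text
pos [0.4723 0.0224 0.1189] yaw 170.5 tilt [ 0.0007 -0.0001] j [-10.9  28.5 109.3   0.   42.2 -91.4] t 4.6
F [ 0.16  0.21 -0.19] M [ 0.1   -0.156  0.032] open 1.0 gf 0.0
tool units [0.001 0.084 0.018] az 0.00027159529674649876
```

View pics/s3.png

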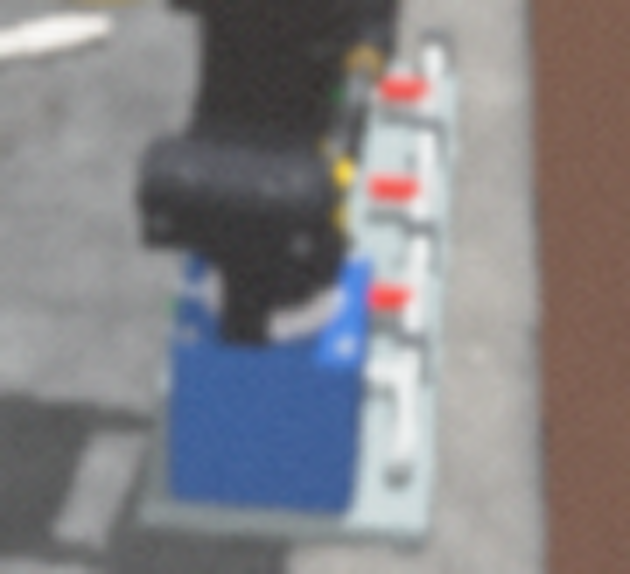

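The side view shows the gripper straddling the knob, with the fingers at about (245,300) over the white dial and clear of the yellow lamp. Closing on it now.

Request:
{"api": "apply_moves", "payload": {"plan": "0 0.08 0 0 0 0;0 0 0 0 0 0;0 0 0 0 0 0;0 0 0 0 0 0;0 0 0 0 0 0;0 0 0 0 0 0;0 0 0 0 0 0;0 0 0 0 0 0;0 0 0 0 0 0;0 0 0 0 0 0", "gripper": -1}}

```text
time_s: 5.45
position: [0.4726, 0.0264, 0.1185]
tcp_rot: [[-0.986, 0.165, -0.0], [0.165, 0.986, 0.0], [0.0, 0.0, -1.0]]
force: [-0.2, -0.7, 0.0]
opening: 0.328
grasp_force: 0.0
```

```bash
python3 - <<'E'
from h import *
go((.473,.0265,.118),170.4)
E
```

```text
pos [0.4726 0.0264 0.1185] yaw 170.53 tilt [-0.0001  0.    ] j [-10.4  28.6 109.2   0.   42.3 -90.9] t 5.5
F [-0.19 -0.71  0.01] M [ 0.117 -0.137  0.041] open 0.328 gf 0.0
tool units [-0.007  0.004  0.01 ] az 0.0003535986322328692
```

Still closing.

Request:
{"api": "apply_moves", "payload": {"plan": "0 0 0 0 0 0;0 0 0 0 0 0;0 0 0 0 0 0;0 0 0 0 0 0;0 0 0 0 0 0;0 0 0 0 0 0"}}

```text
time_s: 5.95
position: [0.4728, 0.0292, 0.1185]
tcp_rot: [[-0.986, 0.167, 0.001], [0.167, 0.986, 0.005], [-0.0, 0.005, -1.0]]
force: [2.2, 11.1, -0.5]
opening: 0.162
grasp_force: 30.0
```

```bash
python3 - <<'E'
from h import *
go((.473,.0265,.118),170.4)
E
```

```text
pos [0.4728 0.0292 0.1185] yaw 170.37 tilt [0.0008 0.0049] j [-10.2  28.6 109.2   0.4  42.3 -90.9] t 6.0
F [ 2.19 11.09 -0.48] M [ 1.883 -0.483 -0.027] open 0.162 gf 30.0
tool units [-0.013 -0.053  0.01 ] az -8.11151181687977e-05
```

Request:
{"api": "apply_moves", "payload": {"plan": "0 0.028 0 0 0 0;0 0.028 0 0 0 0;0 0 0 0 0 0.007;0 0 0 0 0 0.007;0 0 0 0 0 0.007;0 0 0 0 0 0.007;0 0 0 0 0 0.007;0 0 0 0 0 0.007;0 0 0 0 0 0.007;0 0 0 0 0 0.007"}}

```text
time_s: 6.78
position: [0.4729, 0.0295, 0.1185]
tcp_rot: [[-0.868, 0.496, -0.0], [0.496, 0.868, 0.001], [0.001, 0.001, -1.0]]
force: [0.2, 3.7, 0.6]
opening: 0.156
grasp_force: 30.0
```

```bash
python3 - <<'E'
from h import *
go((.473,.0292,.118),170.5-20.16)
E
```

```text
pos [0.4729 0.0295 0.1185] yaw 150.24 tilt [-0.0003  0.0008] j [-1.000e+01  2.860e+01  1.091e+02  1.000e-01  4.230e+01 -7.030e+01] t 6.8
F [0.24 3.73 0.62] M [ 0.536 -0.175  0.108] open 0.156 gf 29.98
tool units [-0.005 -0.005  0.009] az -0.0002800628363897791
```

Request:
{"api": "apply_moves", "payload": {"plan": "0 0 0 0 0 0.006;0 0 0 0 0 0.006;0 0 0 0 0 0.006;0 0 0 0 0 0.006;0 0 0 0 0 0.006;0 0 0 0 0 0"}}

```text
time_s: 7.28
position: [0.473, 0.0297, 0.1185]
tcp_rot: [[-0.76, 0.649, -0.0], [0.649, 0.76, 0.001], [0.001, 0.001, -1.0]]
force: [1.1, 4.7, -0.0]
opening: 0.161
grasp_force: 30.0
```

```bash
python3 - <<'E'
from h import *
go((.473,.0292,.118),150.34-10.8)
E
```

```text
pos [0.473  0.0297 0.1185] yaw 139.51 tilt [-0.0001  0.001 ] j [-1.000e+01  2.860e+01  1.091e+02  1.000e-01  4.230e+01 -5.960e+01] t 7.3
F [ 1.15  4.72 -0.02] M [ 0.641 -0.181 -0.023] open 0.161 gf 29.98
tool units [-0.007 -0.007  0.01 ] az -9.323745462547587e-05
```

Request:
{"api": "apply_moves", "payload": {"plan": "0 0 0 0 0 0.006;0 0 0 0 0 0.006;0 0 0 0 0 0.006;0 0 0 0 0 0.006;0 0 0 0 0 0.006;0 0 0 0 0 0"}}

```text
time_s: 7.78
position: [0.4731, 0.0298, 0.1185]
tcp_rot: [[-0.626, 0.78, 0.0], [0.78, 0.626, 0.001], [0.001, 0.001, -1.0]]
force: [0.7, 4.7, -1.2]
opening: 0.159
grasp_force: 30.0
```

```bash
python3 - <<'E'
from h import *
go((.473,.0292,.118),150.34-21.6)
E
```

```text
pos [0.4731 0.0298 0.1185] yaw 128.75 tilt [0.0002 0.0011] j [-1.000e+01  2.860e+01  1.091e+02  1.000e-01  4.230e+01 -4.880e+01] t 7.8
F [ 0.72  4.74 -1.16] M [ 0.841 -0.335 -0.009] open 0.159 gf 29.98
tool units [-0.007 -0.009  0.01 ] az 2.09423354439606e-05
```

```bash
cat >> h.py <<'E'
def st():
    s=bot.read_state();print("yaw",yaw().round(2),"knob~",np.round(.14+np.radians((170.5-yaw())%360),2),"Mz",s["moment"].round(3)[2],"tau6",np.round(s["tau"][5],3),"pos",s["position"].round(4),"F",s["force"].round(1),"gf",s["grasp_force"].round(1))
    a=capture("side");h=cv2.cvtColor(a,cv2.COLOR_RGB2HSV);k=cv2.inRange(h,(0,170,110),(7,255,255));k[:180]=0;k[240:]=0;k[:,:340]=0;k[:,:]=k
    k[:,385:]=0;N,_,q,c=cv2.connectedComponentsWithStats(k);print([c[i].round(1).tolist() for i in range(1,N) if q[i,4]>4])
E
python3 -c "from h import *;st()"
```

```text
Traceback (most recent call last):
  File "h.py", line 29, in st
    s=bot.read_state();print("yaw",yaw().round(2),"knob~",np.round(.14+np.radians((170.5-yaw())%360),2),"Mz",s["moment"].round(3)[2],"tau6",np.round(s["tau"][5],3),"pos",s["position"].round(4),"F",s["force"].round(1),"gf",s["grasp_force"].round(1))
                                                                                                                                                                                                                              ^^^^^^^^^^^^^^^^^^^^^^
AttributeError: 'float' object has no attribute 'round'
```

Request:
{"api": "apply_moves", "payload": {"plan": "0 0 0 0 0 0.005;0 0 0 0 0 0.005;0 0 0 0 0 0.005;0 0 0 0 0 0.005;0 0 0 0 0 0"}}

```text
time_s: 8.2
position: [0.4732, 0.0298, 0.1185]
tcp_rot: [[-0.524, 0.852, 0.0], [0.852, 0.524, 0.001], [0.001, 0.001, -1.0]]
force: [1.1, 5.2, -0.3]
opening: 0.16
grasp_force: 30.0
```

```bash
python3 -c "from h import *;st()"
```

```text
Traceback (most recent call last):
  File "h.py", line 29, in st
    s=bot.read_state();print("yaw",yaw().round(2),"knob~",np.round(.14+np.radians((170.5-yaw())%360),2),"Mz",s["moment"].round(3)[2],"tau6",np.round(s["tau"][5],3),"pos",s["position"].round(4),"F",s["force"].round(1),"gf",s["grasp_force"].round(1))
                                                                                                                                                                                                                              ^^^^^^^^^^^^^^^^^^^^^^
AttributeError: 'float' object has no attribute 'round'
```

Request:
{"api": "apply_moves", "payload": {"plan": "0 0 0 0 0 0.005;0 0 0 0 0 0.005;0 0 0 0 0 0.005;0 0 0 0 0 0.005;0 0 0 0 0 0"}}

```text
time_s: 8.62
position: [0.4733, 0.0299, 0.1185]
tcp_rot: [[-0.413, 0.911, 0.001], [0.911, 0.413, 0.001], [0.001, 0.001, -1.0]]
force: [0.9, 6.3, -1.5]
opening: 0.16
grasp_force: 30.0
```

```bash
python3 -c "from h import *;st()"
```

```text
Traceback (most recent call last):
  File "h.py", line 29, in st
    s=bot.read_state();print("yaw",yaw().round(2),"knob~",np.round(.14+np.radians((170.5-yaw())%360),2),"Mz",s["moment"].round(3)[2],"tau6",np.round(s["tau"][5],3),"pos",s["position"].round(4),"F",s["force"].round(1),"gf",s["grasp_force"].round(1))
                                                                                                                                                                                                                              ^^^^^^^^^^^^^^^^^^^^^^
AttributeError: 'float' object has no attribute 'round'
```

Request:
{"api": "apply_moves", "payload": {"plan": "0 0 0 0 0 0.005;0 0 0 0 0 0.005;0 0 0 0 0 0.005;0 0 0 0 0 0.005;0 0 0 0 0 0"}}

```text
time_s: 9.03
position: [0.4734, 0.0299, 0.1185]
tcp_rot: [[-0.295, 0.955, 0.001], [0.955, 0.295, 0.001], [0.001, 0.001, -1.0]]
force: [1.1, 5.6, -2.2]
opening: 0.159
grasp_force: 30.0
```

```bash
python3 -c "from h import *;st()"
```

```text
Traceback (most recent call last):
  File "h.py", line 29, in st
    s=bot.read_state();print("yaw",yaw().round(2),"knob~",np.round(.14+np.radians((170.5-yaw())%360),2),"Mz",s["moment"].round(3)[2],"tau6",np.round(s["tau"][5],3),"pos",s["position"].round(4),"F",s["force"].round(1),"gf",s["grasp_force"].round(1))
                                                                                                                                                                                                                              ^^^^^^^^^^^^^^^^^^^^^^
AttributeError: 'float' object has no attribute 'round'
```

```bash
sed -i 's/,"gf",s\["grasp_force"\].round(1))/,"gf",s["grasp_force"])/' h.py; python3 -c "
from h import *;st();st()"
```

```text
yaw 107.17 knob~ 1.25 Mz -0.031 tau6 0.144 pos [0.4734 0.0299 0.1185] F [ 1.1  5.6 -2.2] gf 29.984288765117526
[]
yaw 107.21 knob~ 1.24 Mz -0.034 tau6 0.02 pos [0.4734 0.0299 0.1185] F [ 1.8  6.2 -1.2] gf 29.983940511010587
[]
```

```bash
python3 - <<'E'
import re
s=open('h.py').read();i=s.index('    a=capture("side");h=cv2.cvtColor(a,cv2.COLOR_RGB2HSV);k=cv2.inRange(h,(0,170')
s=s[:i]+'''    a=capture("side").astype(int);k=((a[...,0]-a[...,1:].max(2))>50).astype(np.uint8);k[:170]=0;k[250:]=0;k[:,:340]=0;k[:,385:]=0
    N,_,q,c=cv2.connectedComponentsWithStats(k);print([c[i].round(1).tolist()+[int(q[i,4])] for i in range(1,N) if q[i,4]>5])
'''
open('h.py','w').write(s)
E
python3 -c "
from h import *;st()
b=cv2.cvtColor(cv2.imread('pics/side0.png'),cv2.COLOR_BGR2RGB)
import h;h.capture=lambda n:b
st()"
```

```text
yaw 107.24 knob~ 1.24 Mz 0.008 tau6 0.024 pos [0.4734 0.0297 0.1185] F [ 1.4  4.2 -1.3] gf 3.000060876365751
[[368.2, 192.7, 10], [365.9, 206.4, 25], [365.4, 221.9, 17]]
yaw 107.24 knob~ 1.24 Mz 0.005 tau6 0.005 pos [0.4735 0.0295 0.1186] F [ 1.9  3.8 -1.3] gf 2.9997048969380558
[[367.0, 192.2, 24], [365.9, 206.4, 25], [365.4, 221.9, 17]]
```

Request:
{"api": "apply_moves", "payload": {"plan": "0 0 0 0 0 0.005;0 0 0 0 0 0.005;0 0 0 0 0 0.005;0 0 0 0 0 0.005"}}

```text
time_s: 9.52
position: [0.4736, 0.0293, 0.1186]
tcp_rot: [[-0.173, 0.985, 0.001], [0.985, 0.173, 0.0], [0.0, 0.001, -1.0]]
force: [0.8, 4.6, -2.0]
opening: 0.158
grasp_force: 29.8
```

```bash
python3 -c "from h import *;st()"
```

```text
yaw 99.96 knob~ 1.37 Mz 0.149 tau6 -0.147 pos [0.4736 0.0293 0.1186] F [ 0.8  4.6 -2. ] gf 29.7553003532812
[[365.9, 206.4, 25], [365.4, 222.2, 19]]
```

Request:
{"api": "apply_moves", "payload": {"plan": "0 0 0 0 0 0.005;0 0 0 0 0 0.005;0 0 0 0 0 0.005;0 0 0 0 0 0.005"}}

```text
time_s: 9.9
position: [0.4736, 0.0292, 0.1186]
tcp_rot: [[-0.048, 0.999, 0.001], [0.999, 0.048, 0.0], [0.0, 0.001, -1.0]]
force: [2.4, 3.7, -2.0]
opening: 0.157
grasp_force: 29.8
```

```bash
python3 -c "from h import *;st()"
```

```text
yaw 92.78 knob~ 1.5 Mz 0.08 tau6 -0.184 pos [0.4736 0.0292 0.1186] F [ 2.4  3.7 -2. ] gf 29.800175316631794
[[365.9, 206.4, 25], [365.2, 222.2, 18]]
```

Request:
{"api": "apply_moves", "payload": {"plan": "0 0 0 0 0 0.005;0 0 0 0 0 0.005;0 0 0 0 0 0.005;0 0 0 0 0 0.005"}}

```text
time_s: 10.28
position: [0.4736, 0.0292, 0.1186]
tcp_rot: [[0.077, 0.997, 0.001], [0.997, -0.077, 0.0], [0.0, 0.001, -1.0]]
force: [1.9, 4.9, -2.0]
opening: 0.16
grasp_force: 29.8
```

```bash
python3 -c "from h import *;st()"
```

```text
yaw 85.59 knob~ 1.62 Mz -0.0 tau6 -0.204 pos [0.4736 0.0292 0.1186] F [ 1.9  4.9 -2. ] gf 29.81897983700037
[[365.7, 206.4, 26], [365.3, 222.0, 20]]
```

Request:
{"api": "apply_moves", "payload": {"plan": "0 0 0 0 0 0.005;0 0 0 0 0 0.005;0 0 0 0 0 0.005;0 0 0 0 0 0.005"}}

```text
time_s: 10.67
position: [0.4736, 0.0292, 0.1186]
tcp_rot: [[0.201, 0.98, 0.001], [0.98, -0.201, 0.0], [0.0, 0.001, -1.0]]
force: [2.3, 3.4, -2.7]
opening: 0.157
grasp_force: 29.8
```

```bash
python3 -c "from h import *;st()"
```

```text
yaw 78.42 knob~ 1.75 Mz 0.105 tau6 -0.185 pos [0.4736 0.0292 0.1186] F [ 2.3  3.4 -2.7] gf 29.818077022209764
[[365.9, 206.3, 27], [365.2, 222.1, 21]]
```

Request:
{"api": "apply_moves", "payload": {"plan": "0 0 0 0 0 0.005;0 0 0 0 0 0.005;0 0 0 0 0 0.005;0 0 0 0 0 0.005"}}

```text
time_s: 11.05
position: [0.4737, 0.0291, 0.1186]
tcp_rot: [[0.322, 0.947, 0.001], [0.947, -0.322, 0.0], [0.0, 0.001, -1.0]]
force: [1.7, 4.9, -0.9]
opening: 0.158
grasp_force: 29.9
```

```bash
python3 -c "from h import *;st()"
```

```text
yaw 71.23 knob~ 1.87 Mz 0.065 tau6 -0.174 pos [0.4737 0.0291 0.1186] F [ 1.7  4.9 -0.9] gf 29.862840087153018
[[368.6, 191.7, 9], [365.3, 206.9, 15], [365.3, 221.8, 18]]
```

Request:
{"api": "apply_moves", "payload": {"plan": "0 0 0 0 0 0.005;0 0 0 0 0 0.005;0 0 0 0 0 0.005;0 0 0 0 0 0.005"}}

```text
time_s: 11.43
position: [0.4737, 0.0291, 0.1186]
tcp_rot: [[0.438, 0.899, 0.001], [0.899, -0.438, -0.0], [0.001, 0.001, -1.0]]
force: [2.7, 3.8, -2.1]
opening: 0.158
grasp_force: 29.9
```

```bash
python3 -c "from h import *;st()"
```

```text
yaw 64.04 knob~ 2.0 Mz 0.074 tau6 -0.209 pos [0.4737 0.0291 0.1186] F [ 2.7  3.8 -2.1] gf 29.869153308682144
[[368.5, 192.2, 10], [365.2, 222.3, 19]]
```

Request:
{"api": "apply_moves", "payload": {"plan": "0 0 0 0 0 0.005;0 0 0 0 0 0.005;0 0 0 0 0 0.005;0 0 0 0 0 0.005"}}

```text
time_s: 11.82
position: [0.4736, 0.0291, 0.1186]
tcp_rot: [[0.548, 0.836, 0.001], [0.836, -0.548, 0.0], [0.001, 0.001, -1.0]]
force: [1.7, 4.6, -2.1]
opening: 0.158
grasp_force: 30.0
```

```bash
python3 -c "from h import *;st()"
```

```text
yaw 56.77 knob~ 2.13 Mz -0.198 tau6 -0.434 pos [0.4736 0.0291 0.1186] F [ 1.7  4.6 -2.1] gf 29.980055324267596
[[365.0, 222.9, 20]]
```

Request:
{"api": "apply_moves", "payload": {"plan": "0 0 0 0 0 0.004;0 0 0 0 0 0.004;0 0 0 0 0 0.004"}}

```text
time_s: 12.12
position: [0.4736, 0.0291, 0.1186]
tcp_rot: [[0.609, 0.793, 0.001], [0.793, -0.609, 0.0], [0.001, 0.001, -1.0]]
force: [1.7, 3.5, -2.1]
opening: 0.157
grasp_force: 30.0
```

```bash
python3 -c "from h import *;st()"
```

```text
yaw 52.5 knob~ 2.2 Mz -0.155 tau6 -0.331 pos [0.4736 0.0291 0.1186] F [ 1.7  3.5 -2.1] gf 29.984796666540205
[[365.3, 223.5, 22]]
```

Request:
{"api": "apply_moves", "payload": {"plan": "0 0 0 0 0 0.004;0 0 0 0 0 0.004;0 0 0 0 0 0.004"}}

```text
time_s: 12.42
position: [0.4736, 0.0291, 0.1186]
tcp_rot: [[0.666, 0.746, 0.001], [0.746, -0.666, -0.0], [0.001, 0.001, -1.0]]
force: [2.6, 5.0, -2.2]
opening: 0.156
grasp_force: 29.9
```

```bash
python3 -c "from h import *;st()"
```

```text
yaw 48.21 knob~ 2.27 Mz -0.005 tau6 -0.215 pos [0.4736 0.0291 0.1186] F [ 2.6  5.  -2.2] gf 29.94556948542595
[[364.8, 223.8, 19]]
```

Request:
{"api": "apply_moves", "payload": {"plan": "0 0 0 0 0 0.004;0 0 0 0 0 0.004;0 0 0 0 0 0"}}

```text
time_s: 12.72
position: [0.4737, 0.0291, 0.1186]
tcp_rot: [[0.703, 0.712, 0.001], [0.712, -0.703, -0.0], [0.001, 0.001, -1.0]]
force: [2.4, 3.6, -2.6]
opening: 0.157
grasp_force: 29.9
```

```bash
python3 -c "from h import *;st()"
```

```text
yaw 45.36 knob~ 2.32 Mz -0.021 tau6 0.102 pos [0.4737 0.0291 0.1186] F [ 2.4  3.6 -2.6] gf 29.94621820282191
[[365.0, 224.0, 17]]
```

Knob is in the notch and the bar has moved about 10 mm. Releasing and rising.

Request:
{"api": "apply_moves", "payload": {"plan": "0 0 0 0 0 0;0 0 0 0 0 0;0 0 0 0 0 0;0 0 0 0 0 0;0 0 0 0 0 0;0 0 -0.2 0 0 0;0 0 -0.4 0 0 0;0 0 -0.6 0 0 0;0 0 -0.6 0 0 0;0 0 -0.6 0 0 0", "gripper": 1}}

```text
time_s: 13.6
position: [0.4723, 0.0291, 0.2396]
tcp_rot: [[0.704, 0.71, -0.002], [0.71, -0.704, -0.0], [-0.001, -0.001, -1.0]]
force: [-0.1, -0.1, -1.0]
opening: 0.833
grasp_force: 0.0
```

```bash
python3 - <<'E'
from h import *
mat();st()
a=capture("top");h=cv2.cvtColor(a,cv2.COLOR_RGB2HSV)
crop("pics/t3.png",a,240,150,380,205,5)
go((.4775,.137,.22),90-1.6)
E
```

```text
mat ((426.5998840332031, -279.6610107421875), (283.05615234375, 170.3483428955078), 82.68617248535156)
yaw 45.3 knob~ 2.33 Mz -0.009 tau6 -0.011 pos [0.4762 0.0286 0.2452] F [ 2.2 -0.4  2.9] gf 0.0
[[366.9, 194.2, 24], [365.8, 208.2, 24], [365.1, 223.9, 17]]
pos [0.4745 0.0288 0.2408] yaw 45.27 tilt [ 0.0058 -0.0013] j [-10.   17.1 101.9  -0.   60.6  34.7] t 13.8
F [ 0.6   0.12 -0.53] M [-0.009 -0.007  0.04 ] open 0.948 gf 0.0
tool units [ 1.578 -1.483  0.414] az -0.11979411027018574
```

View pics/t3.png

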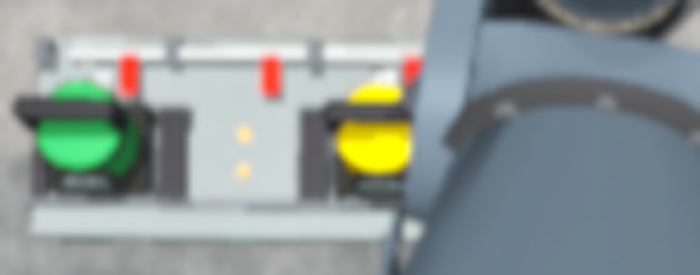

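Request:
{"api": "apply_moves", "payload": {"plan": "0 0 0 0 0 -0.017;0 0 0 0 0 -0.017;0 0 0 0 0 -0.017;0 0 0 0 0 -0.017;0 0 0 0 0 -0.017;0 0 0 0 0 -0.017;0 0 0 0 0 -0.018;0.7 0 0 0 0 0;0.7 0 0 0 0 0;0.7 0 0 0 0 0"}}

```text
time_s: 14.58
position: [0.4747, 0.1345, 0.2369]
tcp_rot: [[0.029, 1.0, -0.004], [1.0, -0.029, -0.0], [-0.001, -0.004, -1.0]]
force: [-0.2, 0.0, -0.3]
opening: 0.997
grasp_force: 0.0
```

```bash
python3 - <<'E'
from h import *
go((.4775,.137,.116),90-1.6)
E
```

```text
pos [0.4747 0.1345 0.2369] yaw 88.32 tilt [-0.0038 -0.0004] j [ 2.8 19.1 99.5 -0.  61.7  4.5] t 14.6
F [-0.24  0.02 -0.27] M [-0.046 -0.112  0.007] open 0.997 gf 0.0
tool units [0.053 0.064 2.417] az -0.00021148253826639677
```

Request:
{"api": "apply_moves", "payload": {"plan": "0.05 0.06 0 0 0 0;0 0 0.4 0 0 0;0 0 0.4 0 0 0;0 0 0.4 0 0 0;0 0 0.4 0 0 0;0 0 0.4 0 0 0;0 0 0.2 0 0 0;0 0 0.2 0 0 0;0 0 0 0 0 0;0 0 0 0 0 0"}}

```text
time_s: 15.42
position: [0.4777, 0.136, 0.1173]
tcp_rot: [[0.027, 1.0, -0.004], [1.0, -0.027, -0.0], [-0.001, -0.004, -1.0]]
force: [0.0, -0.4, 0.1]
opening: 1.002
grasp_force: 0.0
```

Request:
{"api": "apply_moves", "payload": {"plan": "0 0 0 0 0 0;0 0 0 0 0 0;0 0 0 0 0 0;0 0 0 0 0 0;0 0 0 0 0 0;0 0 0 0 0 0;0 0 0 0 0 0;0 0 0 0 0 0;0 0 0 0 0 0;0 0 0 0 0 0", "gripper": -1}}

```text
time_s: 16.25
position: [0.479, 0.1365, 0.1186]
tcp_rot: [[0.027, 1.0, -0.0], [1.0, -0.027, 0.0], [0.0, -0.0, -1.0]]
force: [-0.1, -0.5, 0.1]
opening: 0.326
grasp_force: 0.0
```

Request:
{"api": "apply_moves", "payload": {"plan": "0 0 0 0 0 0;0 0 0 0 0 0;0 0 0 0 0 0;0 0 0 0 0 0;0 0 0 0 0 0;0 0 0 0 0 0"}}

```text
time_s: 16.75
position: [0.4786, 0.1365, 0.1184]
tcp_rot: [[0.027, 1.0, -0.001], [1.0, -0.027, -0.0], [-0.0, -0.001, -1.0]]
force: [-0.6, -0.3, -1.4]
opening: 0.157
grasp_force: 30.0
```

```bash
python3 - <<'E'
from h import *
go((.4775,.137,.116),90-1.6)
E
```

```text
pos [0.4786 0.1365 0.1184] yaw 88.45 tilt [-0.0007 -0.0001] j [  3.   29.9 105.7  -0.   44.4   4.6] t 16.8
F [-0.55 -0.27 -1.43] M [-0.028  0.077  0.031] open 0.157 gf 29.97
tool units [ 0.009 -0.023  0.049] az 0.00014947142889667475
```

Request:
{"api": "apply_moves", "payload": {"plan": "0 0 -0.03 0 0 0;0 0 -0.05 0 0 0;0 0 -0.1 0 0 0;0 0 -0.1 0 0 0;0 0 -0.1 0 0 0;0 0 0 0 0 0"}}

```text
time_s: 17.25
position: [0.4798, 0.1367, 0.1388]
tcp_rot: [[0.027, 1.0, 0.003], [1.0, -0.027, 0.0], [0.0, 0.003, -1.0]]
force: [0.5, 0.4, -4.9]
opening: 0.157
grasp_force: 30.0
```

Request:
{"api": "apply_moves", "payload": {"plan": "0 0 -0.3 0 0 0;0 0 -0.4 0 0 0;0 0 -0.4 0 0 0;0 0 -0.5 0 0 0;0 0 -0.5 0 0 0;0 0 -0.5 0 0 0;0 0 -0.4 0 0 0;0 0 -0.2 0 0 0;0 0 0 0 0 0"}}

```text
time_s: 18.0
position: [0.4805, 0.1367, 0.3004]
tcp_rot: [[0.027, 1.0, 0.007], [1.0, -0.027, 0.0], [0.001, 0.007, -1.0]]
force: [0.9, 0.5, -3.3]
opening: 0.157
grasp_force: 30.0
```

```bash
python3 - <<'E'
from h import *
mat()
go((.422,-.345,.29),90-1.6)
E
```

```text
mat ((426.5267639160156, -279.74468994140625), (276.9268798828125, 169.435546875), 82.9124755859375)
pos [0.4794 0.1366 0.2986] yaw 88.46 tilt [0.003  0.0002] j [ 3.  15.1 94.3  0.  70.4  4.6] t 18.1
F [ 0.46  0.75 -3.21] M [-0.013 -0.139  0.048] open 0.154 gf 29.96
tool units [-9.659 -0.887  0.168] az 0.0001539124818536032
```

Request:
{"api": "apply_moves", "payload": {"plan": "-0.2 -0.02 0 0 0 0;-0.4 -0.04 0 0 0 0;-0.55 -0.05 0 0 0 0;-0.55 -0.05 0 0 0 0;-0.55 -0.05 0 0 0 0;-0.55 -0.05 0 0 0 0;-0.55 -0.05 0 0 0 0;-0.55 -0.05 0 0 0 0;-0.55 -0.05 0 0 0 0;-0.55 -0.05 0 0 0 0"}}

```text
time_s: 18.88
position: [0.4473, -0.1141, 0.2959]
tcp_rot: [[0.027, 1.0, -0.004], [1.0, -0.027, 0.001], [0.001, -0.004, -1.0]]
force: [-0.4, -0.3, -4.0]
opening: 0.159
grasp_force: 30.0
```

Request:
{"api": "apply_moves", "payload": {"plan": "-0.55 -0.05 0 0 0 0;-0.55 -0.05 0 0 0 0;-0.55 -0.05 0 0 0 0;-0.55 -0.05 0 0 0 0;-0.55 -0.05 0 0 0 0;-0.55 -0.05 0 0 0 0;-0.55 -0.05 0 0 0 0;-0.5 -0.05 0 0 0 0;-0.3 -0.02 0 0 0 0;0 0 0 0 0 0"}}

```text
time_s: 19.72
position: [0.4208, -0.3481, 0.2961]
tcp_rot: [[0.03, 1.0, -0.001], [1.0, -0.03, -0.001], [-0.001, -0.001, -1.0]]
force: [0.5, -0.9, -4.0]
opening: 0.152
grasp_force: 30.0
```

```bash
python3 - <<'E'
from h import *
b=capture("side");a=capture("top")
v=np.hstack([b[230:400,230:400],a[130:300,360:530]]);cv2.imwrite("pics/p1.png",cv2.cvtColor(cv2.resize(v,None,fx=2.3,fy=2.3),cv2.COLOR_RGB2BGR))
mat();go((.422,-.345,.29),90-1.6)
E
```

```text
mat ((427.8923645019531, -272.2818603515625), (259.07196044921875, 167.4224090576172), 83.6084976196289)
pos [ 0.4212 -0.343   0.2964] yaw 88.45 tilt [-0.0018  0.0036] j [-51.   19.3  88.3   0.1  72.6 -49.4] t 19.9
F [ 0.98 -0.28 -3.98] M [-0.057 -0.123 -0.011] open 0.16 gf 29.98
tool units [-0.04   0.017  0.129] az 0.00013530930291357399
```

View pics/p1.png

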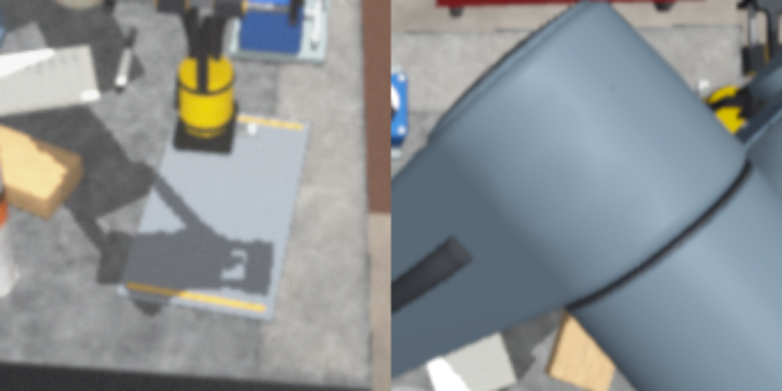

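Request:
{"api": "apply_moves", "payload": {"plan": "0 0 0.3 0 0 0;0 0 0.5 0 0 0;0 0 0.6 0 0 0;0 0 0.6 0 0 0;0 0 0.6 0 0 0;0 0 0.5 0 0 0;0 0 0.3 0 0 0;0 0 0.15 0 0 0;0 0 0.05 0 0 0;0 0 0 0 0 0"}}

```text
time_s: 20.7
position: [0.4223, -0.3439, 0.1177]
tcp_rot: [[0.026, 1.0, -0.0], [1.0, -0.026, 0.0], [0.0, -0.0, -1.0]]
force: [0.1, 0.6, -4.5]
opening: 0.156
grasp_force: 30.0
```

```bash
python3 - <<'E'
from h import *
go((.422,-.345,.1104),90-1.6)
E
```

```text
pos [ 0.4223 -0.3439  0.1177] yaw 88.52 tilt [-0.0001  0.0003] j [-50.9  32.7  99.1   0.   48.2 -49.4] t 20.7
F [ 0.12  0.56 -4.55] M [-0.001 -0.089  0.062] open 0.156 gf 29.97
tool units [-0.023 -0.005  0.145] az 0.0003288531646237263
```

Request:
{"api": "apply_moves", "payload": {"plan": "0 0 0.05 0 0 0;0 0 0.05 0 0 0;0 0 0.03 0 0 0;0 0 0.02 0 0 0;0 0 0.02 0 0 0;0 0 0 0 0 0"}}

```text
time_s: 21.2
position: [0.4222, -0.3457, 0.1105]
tcp_rot: [[0.027, 1.0, 0.001], [1.0, -0.027, -0.002], [-0.002, 0.001, -1.0]]
force: [-2.0, -0.2, 3.9]
opening: 0.158
grasp_force: 30.0
```

Contact with the mat. Release, then rise.

Request:
{"api": "apply_moves", "payload": {"plan": "0 0 0 0 0 0;0 0 0 0 0 0;0 0 0 0 0 0;0 0 0 0 0 0;0 0 0 0 0 0;0 0 0 0 0 0;0 0 0 0 0 0;0 0 0 0 0 0;0 0 0 0 0 0;0 0 0 0 0 0", "gripper": 1}}

```text
time_s: 22.03
position: [0.4219, -0.3446, 0.109]
tcp_rot: [[0.027, 1.0, -0.0], [1.0, -0.027, 0.0], [0.0, -0.0, -1.0]]
force: [0.6, -1.1, -0.2]
opening: 0.832
grasp_force: 0.0
```

Request:
{"api": "apply_moves", "payload": {"plan": "0 0 -0.1 0 0 0;0 0 -0.3 0 0 0;0 0 -0.5 0 0 0;0 0 -0.6 0 0 0;0 0 -0.6 0 0 0;0 0 -0.3 0 0 0;0.3 0 -0.1 0 0 0;0.5 0.05 0 0 0 0;0.55 0.06 0 0 0 0;0.55 0.06 0 0 0 0"}}

```text
time_s: 22.87
position: [0.432, -0.2474, 0.2334]
tcp_rot: [[0.028, 1.0, -0.001], [1.0, -0.028, 0.002], [0.002, -0.001, -1.0]]
force: [0.1, 0.2, 0.0]
opening: 0.999
grasp_force: 0.0
```

```bash
python3 - <<'E'
from h import *
b=capture("side");a=capture("top")
v=np.hstack([b[230:400,230:400],a[130:300,360:530]]);cv2.imwrite("pics/p2.png",cv2.cvtColor(cv2.resize(v,None,fx=2.3,fy=2.3),cv2.COLOR_RGB2BGR))
mat();go((.4835,.316,.235),90-1.6)
E
```

```text
mat ((419.3530578613281, -336.47344970703125), (132.7488250732422, 169.0015869140625), 82.6752700805664)
pos [ 0.432  -0.2464  0.2333] yaw 88.63 tilt [-0.0023  0.0025] j [-42.6  19.7  99.2   0.   61.3 -41.2] t 23.0
F [ 0.13  0.6  -0.56] M [ 0.001 -0.022 -0.009] open 0.999 gf 0.0
tool units [ 1.127e+01  7.610e-01 -9.000e-03] az 0.0006505060793536189
```

View pics/p2.png

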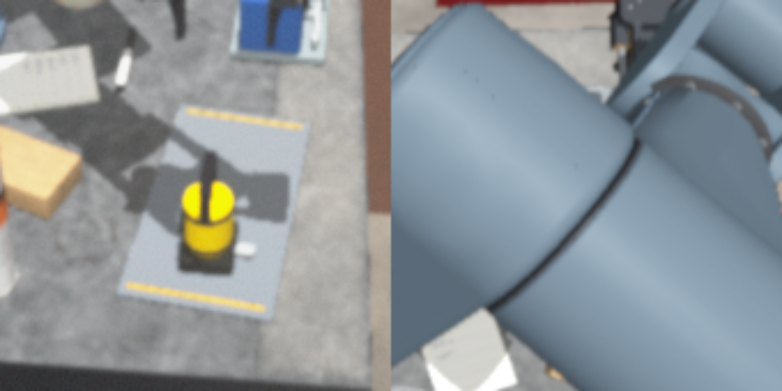

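Side view: the yellow lamp stands upright at (207,230), well inside the mat, and the mat has not moved. Next is the green lamp.

Request:
{"api": "apply_moves", "payload": {"plan": "0.4 0.03 0 0 0 0;0.6 0.04 0 0 0 0;0.6 0.04 0 0 0 0;0.6 0.04 0 0 0 0;0.6 0.04 0 0 0 0;0.6 0.04 0 0 0 0;0.6 0.04 0 0 0 0;0.6 0.04 0 0 0 0;0.6 0.04 0 0 0 0;0.6 0.04 0 0 0 0"}}

```text
time_s: 23.85
position: [0.4602, 0.0405, 0.2337]
tcp_rot: [[0.028, 1.0, -0.0], [1.0, -0.028, -0.0], [-0.0, -0.0, -1.0]]
force: [0.4, -0.1, -0.4]
opening: 0.997
grasp_force: 0.0
```

Request:
{"api": "apply_moves", "payload": {"plan": "0.6 0.04 0 0 0 0;0.6 0.04 0 0 0 0;0.6 0.04 0 0 0 0;0.6 0.04 0 0 0 0;0.6 0.04 0 0 0 0;0.6 0.04 0 0 0 0;0.6 0.04 0 0 0 0;0.6 0.04 0 0 0 0;0.4 0.03 0 0 0 0;0.2 0.01 0 0 0 0"}}

```text
time_s: 24.68
position: [0.4858, 0.3111, 0.2333]
tcp_rot: [[0.025, 1.0, -0.0], [1.0, -0.025, 0.0], [0.0, -0.0, -1.0]]
force: [0.1, -0.6, -0.3]
opening: 1.003
grasp_force: 0.0
```

```bash
python3 - <<'E'
from h import *
go((.4835,.316,.118),90-1.6)
E
```

```text
pos [0.4858 0.3111 0.2333] yaw 88.55 tilt [-0.      0.0005] j [21.5 25.8 88.5  0.  65.7 23. ] t 24.7
F [ 0.09 -0.64 -0.3 ] M [-0.062 -0.104 -0.017] open 1.003 gf 0.0
tool units [ 0.096 -0.049  2.307] az 0.0004234023497941861
```

Request:
{"api": "apply_moves", "payload": {"plan": "0 -0.05 0 0 0 0;0 0 0.4 0 0 0;0 0 0.4 0 0 0;0 0 0.4 0 0 0;0 0 0.4 0 0 0;0 0 0.4 0 0 0;0 0 0.2 0 0 0;0 0 0.1 0 0 0;0 0 0 0 0 0;0 0 0 0 0 0"}}

```text
time_s: 25.52
position: [0.4836, 0.3086, 0.1196]
tcp_rot: [[0.028, 1.0, 0.001], [1.0, -0.028, 0.0], [0.0, 0.001, -1.0]]
force: [0.4, -0.1, 0.0]
opening: 1.001
grasp_force: 0.0
```

Request:
{"api": "apply_moves", "payload": {"plan": "0 0 0 0 0 0;0 0 0 0 0 0;0 0 0 0 0 0;0 0 0 0 0 0;0 0 0 0 0 0;0 0 0 0 0 0;0 0 0 0 0 0;0 0 0 0 0 0;0 0 0 0 0 0;0 0 0 0 0 0", "gripper": -1}}

```text
time_s: 26.35
position: [0.4831, 0.309, 0.119]
tcp_rot: [[0.027, 1.0, -0.0], [1.0, -0.027, -0.0], [-0.0, -0.0, -1.0]]
force: [0.8, 0.4, 0.9]
opening: 0.324
grasp_force: 0.0
```

Request:
{"api": "apply_moves", "payload": {"plan": "0 0 0 0 0 0;0 0 0 0 0 0;0 0 0 0 0 0;0 0 0 0 0 0;0 0 0 0 0 0;0 0 0 0 0 0"}}

```text
time_s: 26.85
position: [0.4831, 0.309, 0.119]
tcp_rot: [[0.027, 1.0, -0.0], [1.0, -0.027, 0.0], [0.0, -0.0, -1.0]]
force: [-0.0, -0.3, 0.3]
opening: 0.158
grasp_force: 30.0
```

```bash
python3 - <<'E'
from h import *
go((.4835,.316,.118),90-1.6)
E
```

```text
pos [0.4831 0.309  0.119 ] yaw 88.45 tilt [-0.0001  0.0001] j [21.4 34.3 94.9  0.  50.8 23. ] t 26.9
F [-0.   -0.26  0.28] M [ 0.066 -0.074  0.033] open 0.158 gf 29.99
tool units [0.139 0.004 0.019] az 0.0001473973801155795
```

Request:
{"api": "apply_moves", "payload": {"plan": "0 0 -0.03 0 0 0;0 0 -0.05 0 0 0;0 0 -0.1 0 0 0;0 0 -0.1 0 0 0;0 0 -0.1 0 0 0;0 0 0 0 0 0"}}

```text
time_s: 27.35
position: [0.4839, 0.3093, 0.1394]
tcp_rot: [[0.027, 1.0, 0.002], [1.0, -0.027, 0.001], [0.001, 0.002, -1.0]]
force: [0.2, -0.0, -3.6]
opening: 0.156
grasp_force: 30.0
```

Request:
{"api": "apply_moves", "payload": {"plan": "0 0 -0.3 0 0 0;0 0 -0.4 0 0 0;0 0 -0.4 0 0 0;0 0 -0.5 0 0 0;0 0 -0.5 0 0 0;0 0 -0.5 0 0 0;0 0 -0.4 0 0 0;0 0 -0.2 0 0 0;0 0 0 0 0 0"}}

```text
time_s: 28.1
position: [0.4844, 0.3096, 0.3008]
tcp_rot: [[0.027, 1.0, 0.006], [1.0, -0.027, 0.002], [0.002, 0.006, -1.0]]
force: [0.5, -0.5, -3.0]
opening: 0.155
grasp_force: 30.0
```

```bash
python3 - <<'E'
from h import *
go((.438,-.212,.29),90-1.6)
E
```

```text
pos [0.4844 0.3096 0.3008] yaw 88.46 tilt [0.0057 0.0023] j [21.4 21.5 84.1  0.  74.1 23. ] t 28.1
F [ 0.51 -0.49 -2.97] M [ 0.033 -0.055  0.025] open 0.155 gf 29.99
tool units [-10.453  -0.648   0.187] az 0.00015828041650631046
```

Request:
{"api": "apply_moves", "payload": {"plan": "-0.2 -0.01 0 0 0 0;-0.4 -0.03 0 0 0 0;-0.55 -0.03 0 0 0 0;-0.55 -0.03 0 0 0 0;-0.55 -0.03 0 0 0 0;-0.55 -0.03 0 0 0 0;-0.55 -0.04 0 0 0 0;-0.55 -0.04 0 0 0 0;-0.55 -0.04 0 0 0 0;-0.55 -0.04 0 0 0 0"}}

```text
time_s: 28.93
position: [0.4581, 0.0578, 0.296]
tcp_rot: [[0.027, 1.0, -0.005], [1.0, -0.027, 0.0], [-0.0, -0.005, -1.0]]
force: [0.0, -0.2, -3.1]
opening: 0.157
grasp_force: 30.0
```

Request:
{"api": "apply_moves", "payload": {"plan": "-0.55 -0.04 0 0 0 0;-0.55 -0.04 0 0 0 0;-0.55 -0.04 0 0 0 0;-0.55 -0.04 0 0 0 0;-0.55 -0.04 0 0 0 0;-0.55 -0.04 0 0 0 0;-0.55 -0.03 0 0 0 0;-0.55 -0.03 0 0 0 0;-0.45 -0.02 0 0 0 0;-0.4 0 0 0 0 0"}}

```text
time_s: 29.77
position: [0.4351, -0.2037, 0.2959]
tcp_rot: [[0.028, 1.0, -0.004], [1.0, -0.028, 0.002], [0.002, -0.004, -1.0]]
force: [0.3, 0.4, -3.5]
opening: 0.156
grasp_force: 30.0
```

Request:
{"api": "apply_moves", "payload": {"plan": "-0.4 0 0 0 0 0;-0.2 0 0 0 0 0;0 0 0 0 0 0;0 0 0 0 0 0"}}

```text
time_s: 30.1
position: [0.4354, -0.2317, 0.2968]
tcp_rot: [[0.028, 1.0, -0.002], [1.0, -0.028, 0.003], [0.003, -0.003, -1.0]]
force: [-0.9, 1.0, -2.6]
opening: 0.155
grasp_force: 30.0
```

```bash
python3 - <<'E'
from h import *
b=capture("side")
crop("pics/p3.png",b,230,230,400,400,3)
go((.438,-.212,.1108),90-1.6)
E
```

```text
pos [ 0.4356 -0.2311  0.297 ] yaw 88.44 tilt [-0.0021  0.0027] j [-41.   14.9  94.8   0.   70.4 -39.4] t 30.1
F [ 0.08  0.68 -3.01] M [-0.067 -0.063 -0.048] open 0.16 gf 29.99
tool units [0.374 0.046 3.726] az 0.00010777246792754466
```

View pics/p3.png

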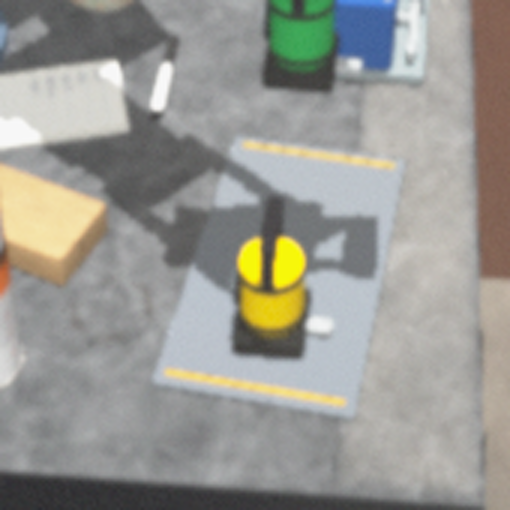

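The mat's corners are unchanged, with its top-left corner at (237,138) in the crop. The yellow lamp still stands. Lowering the green lamp behind it.

Request:
{"api": "apply_moves", "payload": {"plan": "0.2 0.02 0 0 0 0;0.17 0.02 0.3 0 0 0;0 0 0.5 0 0 0;0 0 0.6 0 0 0;0 0 0.6 0 0 0;0 0 0.6 0 0 0;0 0 0.5 0 0 0;0 0 0.3 0 0 0;0 0 0.15 0 0 0;0 0 0 0 0 0"}}

```text
time_s: 30.98
position: [0.4383, -0.2119, 0.1194]
tcp_rot: [[0.026, 1.0, -0.003], [1.0, -0.026, 0.003], [0.003, -0.003, -1.0]]
force: [0.1, 0.9, -3.1]
opening: 0.157
grasp_force: 30.0
```

```bash
python3 - <<'E'
from h import *
go((.438,-.212,.1108),90-1.6)
E
```

```text
pos [ 0.4383 -0.2119  0.1194] yaw 88.54 tilt [-0.0028  0.0027] j [-39.   29.3 107.1   0.   43.8 -37.5] t 31.0
F [ 0.06  0.87 -3.09] M [-0.001 -0.116  0.01 ] open 0.157 gf 29.99
tool units [-0.002 -0.006  0.171] az 0.000377462096393957
```

Request:
{"api": "apply_moves", "payload": {"plan": "0 0 0.05 0 0 0;0 0 0.05 0 0 0;0 0 0.04 0 0 0;0 0 0.03 0 0 0;0 0 0.02 0 0 0;0 0 0 0 0 0"}}

```text
time_s: 31.48
position: [0.439, -0.2141, 0.1112]
tcp_rot: [[0.027, 1.0, 0.0], [1.0, -0.027, -0.0], [-0.0, 0.0, -1.0]]
force: [-0.7, -0.4, -3.5]
opening: 0.161
grasp_force: 30.0
```

Request:
{"api": "apply_moves", "payload": {"plan": "0 0 0.015 0 0 0;0 0 0.015 0 0 0;0 0 0.01 0 0 0;0 0 0 0 0 0"}}

```text
time_s: 31.82
position: [0.4392, -0.2144, 0.1109]
tcp_rot: [[0.027, 1.0, 0.001], [1.0, -0.027, -0.001], [-0.001, 0.001, -1.0]]
force: [-2.7, 1.6, 12.4]
opening: 0.157
grasp_force: 30.0
```

Contact. Release and rise.

Request:
{"api": "apply_moves", "payload": {"plan": "0 0 0 0 0 0;0 0 0 0 0 0;0 0 0 0 0 0;0 0 0 0 0 0;0 0 0 0 0 0;0 0 0 0 0 0;0 0 0 0 0 0;0 0 0 0 0 0;0 0 0 0 0 0;0 0 0 0 0 0", "gripper": 1}}

```text
time_s: 32.65
position: [0.439, -0.214, 0.109]
tcp_rot: [[0.027, 1.0, -0.0], [1.0, -0.027, 0.0], [0.0, -0.0, -1.0]]
force: [0.2, -0.8, 0.7]
opening: 0.831
grasp_force: 0.0
```

Request:
{"api": "apply_moves", "payload": {"plan": "0 0 -0.1 0 0 0;0 0 -0.3 0 0 0;0 0 -0.5 0 0 0;0 0 -0.6 0 0 0;0 0 -0.6 0 0 0;0 0 -0.4 0 0 0;0.3 0 0 0 0 0;0.5 0.05 0 0 0 0;0.55 0.06 0 0 0 0;0.55 0.06 0 0 0 0"}}

```text
time_s: 33.48
position: [0.45, -0.1185, 0.2347]
tcp_rot: [[0.028, 1.0, 0.001], [1.0, -0.028, -0.0], [-0.0, 0.001, -1.0]]
force: [0.5, 0.1, 0.1]
opening: 1.003
grasp_force: 0.0
```

```bash
python3 - <<'E'
from h import *
b=capture("side")
crop("pics/p4.png",b,230,200,400,400,3)
go((.4735,.0292,.24),45.3)
E
```

```text
pos [ 0.4491 -0.1134  0.2344] yaw 88.51 tilt [-0.0008  0.0046] j [-28.2  16.9 103.6   0.2  59.7 -26.8] t 33.5
F [-0.63  2.14  0.12] M [ 0.093 -0.131 -0.007] open 1.002 gf 0.0
tool units [ 2.865  0.414 -0.1  ] az 0.12001994392337613
```

View pics/p4.png

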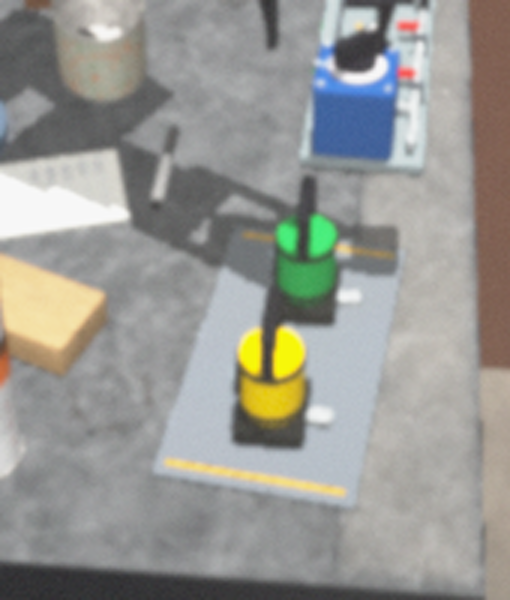

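Both lamps stand upright well inside the mat: green at (305,265) and yellow at (272,385). The knob is clear at (355,55). Back to the knob now.

Request:
{"api": "apply_moves", "payload": {"plan": "0.4 0.05 0 0 0 0;0.6 0.09 0 0 0 0;0.6 0.09 0 0 0 0;0.6 0.09 0 0 0 0;0.4 0.06 0 0 0 0;0.2 0.03 0 0 0 0;0 0 0 0 0 0.017;0 0 0 0 0 0.017;0 0 0 0 0 0.017;0 0 0 0 0 0.017"}}

```text
time_s: 34.37
position: [0.4743, 0.0196, 0.2342]
tcp_rot: [[0.443, 0.896, -0.0], [0.896, -0.443, -0.0], [-0.0, 0.0, -1.0]]
force: [0.1, 0.4, 0.5]
opening: 0.999
grasp_force: 0.0
```

Request:
{"api": "apply_moves", "payload": {"plan": "0 0 0 0 0 0.017;0 0 0 0 0 0.017;0 0 0 0 0 0.018;0 0 0 0 0 0;0 0 0 0 0 0"}}

```text
time_s: 34.78
position: [0.4743, 0.0196, 0.2342]
tcp_rot: [[0.702, 0.712, -0.0], [0.712, -0.702, -0.0], [-0.0, 0.0, -1.0]]
force: [-0.2, 0.8, 0.4]
opening: 1.004
grasp_force: 0.0
```

```bash
python3 - <<'E'
from h import *
go((.4735,.0292,.1186),45.3)
E
```

```text
pos [0.4743 0.0196 0.2342] yaw 45.39 tilt [-0.     -0.0003] j [-11.1  17.7 102.2  -0.   60.   33.5] t 34.8
F [-0.18  0.77  0.41] M [-0.034 -0.024 -0.01 ] open 1.004 gf 0.0
tool units [ 0.127 -0.146  2.311] az 0.00025080399188179097
```

Request:
{"api": "apply_moves", "payload": {"plan": "0.13 -0.15 0 0 0 0;0 0 0.4 0 0 0;0 0 0.4 0 0 0;0 0 0.4 0 0 0;0 0 0.4 0 0 0;0 0 0.3 0 0 0;0 0 0.25 0 0 0;0 0 0.16 0 0 0;0 0 0 0 0 0;0 0 0 0 0 0"}}

```text
time_s: 35.62
position: [0.4735, 0.0303, 0.1185]
tcp_rot: [[0.703, 0.711, -0.001], [0.711, -0.703, 0.0], [-0.0, -0.0, -1.0]]
force: [-0.0, 1.0, -0.3]
opening: 1.008
grasp_force: 0.0
```

Request:
{"api": "apply_moves", "payload": {"plan": "0 0 0 0 0 0;0 0 0 0 0 0;0 0 0 0 0 0;0 0 0 0 0 0;0 0 0 0 0 0;0 0 0 0 0 0;0 0 0 0 0 0;0 0 0 0 0 0;0 0 0 0 0 0;0 0 0 0 0 0", "gripper": -1}}

```text
time_s: 36.45
position: [0.4735, 0.03, 0.1185]
tcp_rot: [[0.704, 0.71, -0.0], [0.71, -0.704, 0.0], [-0.0, -0.0, -1.0]]
force: [-0.5, -0.0, -1.0]
opening: 0.326
grasp_force: 0.0
```

Request:
{"api": "apply_moves", "payload": {"plan": "0 0 0 0 0 0;0 0 0 0 0 0;0 0 0 0 0 0;0 0 0 0 0 0;0 0 0 0 0 0;0 0 0 0 0 0"}}

```text
time_s: 36.95
position: [0.474, 0.0296, 0.1185]
tcp_rot: [[0.704, 0.71, 0.001], [0.71, -0.704, -0.001], [0.0, 0.001, -1.0]]
force: [1.2, -1.9, -2.6]
opening: 0.158
grasp_force: 30.0
```

```bash
python3 -c "
from h import *
st();go((.4735,.0292,.1186),45.3)"
```

```text
yaw 45.27 knob~ 2.33 Mz 0.031 tau6 0.02 pos [0.474  0.0296 0.1185] F [ 1.2 -1.9 -2.6] gf 29.99255761038512
[[365.0, 223.7, 20]]
pos [0.4741 0.0296 0.1186] yaw 45.27 tilt [ 0.0009 -0.0007] j [ -9.9  28.6 109.   -0.   42.3  34.8] t 37.0
F [ 1.67 -4.29 -2.52] M [-0.612 -0.214 -0.004] open 0.157 gf 29.99
tool units [-0.013 -0.003 -0.001] az -9.22439784427335e-05
```

Request:
{"api": "apply_moves", "payload": {"plan": "0 0 0 0 0 -0.006;0 0 0 0 0 -0.01;0 0 0 0 0 -0.012;0 0 0 0 0 -0.012;0 0 0 0 0 -0.012;0 0 0 0 0 -0.012;0 0 0 0 0 -0.012;0 0 0 0 0 -0.012;0 0 0 0 0 -0.012;0 0 0 0 0 -0.012"}}

```text
time_s: 37.83
position: [0.4738, 0.0305, 0.1185]
tcp_rot: [[0.075, 0.997, 0.0], [0.997, -0.075, 0.001], [0.001, 0.0, -1.0]]
force: [1.2, 0.5, -2.1]
opening: 0.163
grasp_force: 29.5
```

```bash
python3 -c "
from h import *
st()"
```

```text
yaw 85.7 knob~ 1.62 Mz -0.152 tau6 0.43 pos [0.4738 0.0305 0.1185] F [ 1.2  0.5 -2.1] gf 29.525363417342305
[[365.7, 206.4, 26], [365.3, 221.8, 18]]
```

Request:
{"api": "apply_moves", "payload": {"plan": "0 0 0 0 0 -0.014;0 0 0 0 0 -0.014;0 0 0 0 0 -0.014;0 0 0 0 0 -0.014;0 0 0 0 0 -0.014;0 0 0 0 0 -0.014;0 0 0 0 0 -0.014;0 0 0 0 0 -0.014;0 0 0 0 0 -0.014;0 0 0 0 0 -0.014"}}

```text
time_s: 38.72
position: [0.4726, 0.0302, 0.1185]
tcp_rot: [[-0.721, 0.693, -0.002], [0.693, 0.721, 0.0], [0.002, -0.001, -1.0]]
force: [-0.9, -1.6, 0.8]
opening: 0.156
grasp_force: 29.8
```

```bash
python3 -c "
from h import *
st();go((.4735,.0296,.1186),178.4)"
```

```text
yaw 136.11 knob~ 0.74 Mz -0.189 tau6 0.538 pos [0.4726 0.0302 0.1185] F [-0.9 -1.6  0.8] gf 29.800954624079168
[[365.9, 206.4, 25], [365.2, 222.0, 16]]
pos [0.4726 0.0302 0.1185] yaw 136.28 tilt [-0.0021  0.0003] j [ -9.9  28.6 109.1  -0.   42.4 -56.2] t 38.8
F [-1.52 -0.68  0.71] M [-0.13   0.137 -0.044] open 0.159 gf 29.86
tool units [-0.021  0.004 -0.002] az -0.11699129294704681
```

Request:
{"api": "apply_moves", "payload": {"plan": "0 0 0 0 0 -0.012;0 0 0 0 0 -0.012;0 0 0 0 0 -0.012;0 0 0 0 0 -0.012;0 0 0 0 0 -0.012;0 0 0 0 0 -0.01;0 0 0 0 0 -0.01;0 0 0 0 0 -0.01;0 0 0 0 0 -0.01;0 0 0 0 0 0"}}

```text
time_s: 39.6
position: [0.4722, 0.0294, 0.1185]
tcp_rot: [[-0.99, 0.14, -0.003], [0.14, 0.99, -0.001], [0.003, -0.002, -1.0]]
force: [-2.3, -4.9, 1.1]
opening: 0.157
grasp_force: 29.9
```

```bash
python3 -c "
from h import *
st()"
```

```text
yaw 171.97 knob~ 6.4 Mz 0.096 tau6 -0.266 pos [0.4722 0.0294 0.1185] F [-2.3 -4.9  1.1] gf 29.87663115374744
[[367.0, 192.2, 24], [365.9, 206.4, 25], [365.4, 221.9, 17]]
```

Request:
{"api": "apply_moves", "payload": {"plan": "0 0 0 0 0 -0.004;0 0 0 0 0 -0.004;0 0 0 0 0 -0.004;0 0 0 0 0 0"}}

```text
time_s: 39.98
position: [0.4722, 0.0293, 0.1185]
tcp_rot: [[-0.998, 0.066, -0.003], [0.066, 0.998, -0.001], [0.003, -0.002, -1.0]]
force: [-3.1, -5.5, 0.4]
opening: 0.157
grasp_force: 29.9
```

```bash
python3 -c "
from h import *
st()"
```

```text
yaw 176.22 knob~ 6.32 Mz 0.047 tau6 -0.11 pos [0.4722 0.0293 0.1185] F [-3.1 -5.5  0.4] gf 29.871446122415364
[[367.0, 192.1, 22], [365.9, 206.4, 25], [365.3, 221.8, 18]]
```

Request:
{"api": "apply_moves", "payload": {"plan": "0 0 0 0 0 -0.003;0 0 0 0 0 -0.003;0 0 0 0 0 -0.003;0 0 0 0 0 -0.003"}}

```text
time_s: 40.37
position: [0.4722, 0.0293, 0.1185]
tcp_rot: [[-1.0, -0.008, -0.003], [-0.008, 1.0, -0.001], [0.003, -0.001, -1.0]]
force: [-3.4, -7.1, 1.4]
opening: 0.159
grasp_force: 30.3
```

```bash
python3 -c "
from h import *
st()"
```

```text
yaw -179.57 knob~ 6.25 Mz -0.541 tau6 -0.395 pos [0.4722 0.0293 0.1185] F [-3.4 -7.1  1.4] gf 30.32864739087927
[[367.3, 192.2, 22], [365.7, 206.4, 26], [365.4, 221.9, 17]]
```

The stop is felt (Mz −0.54). A small further push to seat it, then release and rise.

Request:
{"api": "apply_moves", "payload": {"plan": "0 0 0 0 0 -0.003;0 0 0 0 0 0;0 0 0 0 0 0"}}

```text
time_s: 40.67
position: [0.4722, 0.0293, 0.1185]
tcp_rot: [[-1.0, -0.024, -0.003], [-0.024, 1.0, -0.001], [0.003, -0.0, -1.0]]
force: [-2.5, -5.7, 0.9]
opening: 0.167
grasp_force: 30.9
```

```bash
python3 -c "
from h import *
st()"
```

```text
yaw -178.63 knob~ 6.23 Mz -0.693 tau6 -0.7 pos [0.4722 0.0293 0.1185] F [-2.5 -5.7  0.9] gf 30.931198893595138
[[367.2, 192.1, 21], [365.4, 206.4, 29], [365.4, 221.9, 17]]
```

Request:
{"api": "apply_moves", "payload": {"plan": "0 0 0 0 0 0;0 0 0 0 0 0;0 0 0 0 0 0;0 0 0 0 0 0;0 0 0 0 0 0;0 0 -0.2 0 0 0;0 0 -0.4 0 0 0;0 0 -0.6 0 0 0;0 0 -0.6 0 0 0;0 0 -0.6 0 0 0", "gripper": 0.5}}

```text
time_s: 41.55
position: [0.4731, 0.0304, 0.2396]
tcp_rot: [[-1.0, -0.029, -0.001], [-0.029, 1.0, 0.001], [0.001, 0.001, -1.0]]
force: [1.1, 0.3, -0.2]
opening: 0.737
grasp_force: 0.0
```

```bash
python3 -c "
from h import *
st()
b=capture('side');crop('pics/p5.png',b,230,180,400,380,3)"
```

```text
yaw -178.32 knob~ 6.23 Mz 0.039 tau6 0.002 pos [0.4731 0.0304 0.2396] F [ 1.1  0.3 -0.2] gf 0.0
[[367.2, 192.1, 21], [365.9, 206.4, 25], [365.4, 221.9, 17]]
```

View pics/p5.png

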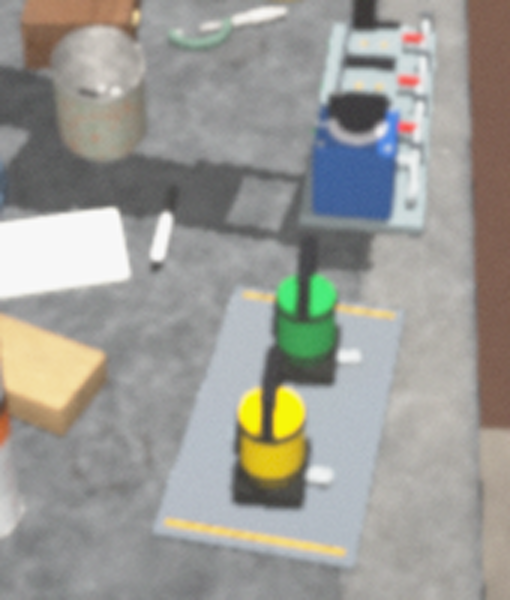

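The knob is along the dock at its stop, the tongues are back where they started, and both lamps stand upright on the mat with the arm clear of everything. Handing in.

```bash
python3 -c "
from rig import bot
print(bot.hand_in())"
```

```text
the job is handed in; nothing more can be done
None
```

Job handed in (no verdict returned): both lamps on the dock, yellow and green, stand upright inside the mat's edges, the knob is back at its anticlockwise stop, and the arm is clear.

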